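# Hold a sensor box against the sprung test probe

## Robot

A 6-joint arm with a two-finger parallel gripper is mounted at the origin on a cart in front of the work surface, level with it; the furniture and walls round the work are solid. World frame = base frame: x ahead of the robot, y to its left, z up, the work surface at z = 0. Lengths are in m, angles in rad, forces in N, time in s.
With the tool pointing down it reaches from about 0.3 to 0.875 m from the base axis. Payload 6.4 kg.
Tool frame: the origin (TCP) lies at the very end of the fingers, on their centre line; the grasp point (between the pads) lies 19 mm behind it; z points along the fingers, y is the line along which they close (so a half turn about z gives the same grasp; the last joint's range is limited). The gripper opens to 85 mm and grips with 20 to 120 N. Pads are 22 mm wide; open, the fingers measure 114 mm over their backs; the gripper's body (76 mm by 85 mm) begins 54 mm behind the grasp point. The pads swing forward as they close: fully open they stand 13 mm farther back than shut.
Start: joints at [0.969, 0.181, 1.607, -0, 1.354, -0.206], TCP at [0.222, 0.531, 0.231] pointing down, gripper open.
Joint ranges: [-2.99, 2.99], [-0.89, 2.07], [0.3, 2.58], [-1.14, 4.28], [0, 2.63], [-3.12, 3.12]. Speed limits (rad/s): [2.57, 2.57, 3.01, 3.14, 3.14, 3.14].

## Interface

Orientations are given as a unit quaternion [w, x, y, z].
In Python, from bench import ctrl, camera, calibration, order, outline_of gives the robot as it stands.
- The arm moves only by the tool move_arm, never from a script. Its argument "series" is a list that holds one entry, the list of rows, each a list of 5 numbers: the opening, from 0 (shut) to 1 (fully open), then the shift along the tool's x, y, z in mm, then the turn about the tool's z in rad. A call has exactly 10 rows; each row is the pose to reach, as a shift and turn from the pose commanded when the call began, along the tool's axes at that moment; what a row does not reach only later rows make up. A row lasts 1/12 s, in which the tool goes at most 41.7 mm and 7.16 degrees, less where a joint would pass 70% of its speed; a pose out of reach is approached as far as the arm can. A call with a gripper value outside its range is refused whole. The fingers move at their own pace and stop on an object; the grip force is fixed at half the most. Time passes only in rows, so rows that repeat a pose let the fingers close, or fill a call up. It gives the time, the measured TCP pose, the force, the opening and the grip force at its end, in the units of the state.
- ctrl.get_obs(): the state, without advancing time (a new reading comes with each control period).
- camera(name): name is "scene" or "top" or "wrist"; returns (picture, depth): 384x512x3 uint8, blue, green, red; 384x512 float32, m along the optical axis (not along the pixel's ray), 0 where there is no reading.
- calibration(name): a dict with "intrinsics" (3x3 intrinsics, pixels), "rvec" (rotation vector, rad) and "tvec" (3), from world to camera coordinates, as OpenCV has them. Camera axes: x right, y down, z forward; pixel columns grow to the right and rows downward; lengths in m; the calibration is good to about 2 mm. A picture is of the moment at which its call begins: read the wrist's pose just before it. calibration takes no time and is no camera call; for the wrist camera it gives the pose at the moment of the call.
- order.hand_in(): hands the job in; it is judged then, once.
Trained networks look in the newest picture that a camera, given by its name, has taken for a name from the list of things; names that differ only in an ending like _2 or _b are one class to them, and where a whole thing is asked for, a point or a joint stands for the part that bears it (a point fixed in the world has none). Each returns a list of dicts, best first, with "conf" (0 to 1); they miss things now and then, are a little off and sometimes report something else, mostly with a low value. They report only what shows in the picture. A call takes as long as a camera call.
- outline_of(target, camera): "region" (384x512 bool, what is visible of it) and "bbox" ([centre column, centre row, width, height] in pixels, round what is visible of it).
The state is a dict: "time_s": time; "q": joint angles; "dq": joint speeds; "joint_efforts": joint torques, N m; "eef_pos": TCP position; "eef_rot": TCP orientation; "wrist_force": force on the tool from outside, world axes, zero at the start; "torque": the same for the moment, N m; "opening": opening from 0.0 (shut) to 1.0 (fully open); "grasp_force": force on a finger pad.
Only numpy, scipy, OpenCV 4.12 (cv2) and the standard library are available. Lean on these libraries where they do the work, as an engineer would, in place of code of your own. Each camera call takes 0.05 s, during which the arm holds its last target. There are 200 camera calls.

## Task

Take the cream sensor box off its blue stand, stand it upright on one of its short ends on the aluminium bed of the probe jig, in front of the brass plunger, square to it and centred on it. Then push it, broad face first, against the sprung plunger until it sits firmly and flat on the dark hard stop, still upright on the bed, without forcing it, and finish while the arm is still holding it pressed there; do not let go. Leave the other things on the bench alone.

Things in the scene. Friction and masses are not known exactly. Their poses are not given: they have to be found in the camera images.
- sensor_box: Cream plastic box, a flat slab 30 x 62 x 12 mm (own x, y, z), 40 g, loose; starts flat on the blue stand, its length (y) along the stand's x. Origin at the centre of the broad face that is underneath at the start; z points through the thickness to the other. Either short end may go down, either broad face may meet the plunger. Grip the two 62 mm long sides (30 mm apart).
- rest: Fixed stand on the bench: a blue block 44 x 20 mm and 30 mm high on a black foot 74 x 50 x 6 mm. Origin under its centre at bench level, x along its length, z up. The box lies on it at 30 mm height, overhanging it by 5 mm on each long side and 9 mm at each end.
- jig: Fixed probe jig: aluminium base plate 155 x 70 mm, its top (the bed) 15 mm above the bench. Origin at bench level under the centre of the stop face; x is the pushing direction (roughly to the robot's left), z up. The plate runs from x = -87 to +68 mm; the bed before the stop is flat but for 3 mm screw heads at its near corners (x = -79, y = +-27 mm).
- bed (a point): Centre of the free bed in front of the stop, on the bed's top surface, 35 mm before the stop face; axes as the jig.
- stop_face (a point): Axis of the plunger at the hard stop's flat front face, 36 mm above the bed; axes as the jig. The stop is a fixed dark steel column 20 mm wide, 56 mm high above the bed, 44 mm deep; its foot flange, 50 mm wide and 5 mm high, begins 16 mm behind the face. Fingers gripping the 30 mm wide box pass either side of the column.
- stop: The hard stop (dark steel column) described under the stop face, fixed to the jig; its origin and axes are the jig's.
- plunger (a joint): Sprung brass plunger, 7 mm thick, pushed in along the jig's +x on the axis of stop_face. 0 = fully out, nose 10 mm before the stop face; 0.010 = nose flush with that face (part on the hard stop). The spring takes 5 N to start, 9 N at 0.010, and pushes the part back if let go. A red button on its tail comes out behind as it is pressed.
- ipa_bottle: White dispenser bottle with blue spout, 58 mm across, 142 mm high, loose bystander on the right; origin under its centre.
- meter: Yellow and black hand multimeter, 142 x 68 x 42 mm, lying loose at the front right; origin under its centre. Bystander.
- solder_paste: Small tin with green lid, 39 mm across, 30 mm high, loose bystander; origin under its centre.
- glue_bottle: White glue bottle with red cap, 24 x 34 x 94 mm, loose bystander on the right; origin under its centre.
- relay: Black relay 26 x 29 x 22 mm, loose bystander on the left; origin under its centre.
- needle_pliers: Needle-nose pliers with blue handles, 46 x 148 x 12 mm, lying loose at the front left; origin under its centre. Bystander.

How it is judged:
By the outcome, as a careful person would: the job done as asked, in the order asked, and still so for the second after the job is handed in, while the arm keeps its last pose, push and grip.
It also fails if it takes over 45 s, if anything falls off the work surface, if the arm or the gripper's body presses on something with over 40 N, if the wrist force passes 120 N, or if a joint passes its speed limit or range.

## Working session

There is one attempt and no reset: what is moved stays moved. The work goes in short steps, Python scripts to look and compute and a tool call to move; the robot and the scene stay as the last step left them, time stands still between calls to the robot, and variables do not carry over. Pictures are saved under pics/ and viewed, at most 10 in all, crops included, and the job is handed in when it is done.

Besides the shell and the picture viewer there is one more tool, called by a JSON object that holds its "api" and its "payload". move_arm: Moves the arm, as the interface text tells. Its arguments: {"type":"object","properties":{"series":{"type":"array","items":{"type":"array","items":{"type":"array","items":{"type":"number"}}}}},"required":["series"]}

```bash
mkdir -p pics
cat > h.py <<'E'
import numpy as np, cv2
from bench import ctrl, camera, calibration, order, outline_of
from scipy.spatial.transform import Rotation as R
def cloud(name, c=None):
    c=c or calibration(name); img,d=camera(name)
    K=np.array(c["intrinsics"]); Rm=cv2.Rodrigues(np.array(c["rvec"],float))[0]; t=np.array(c["tvec"],float).ravel()
    v,u=np.mgrid[:384,:512]
    P=np.stack([(u-K[0,2])/K[0,0]*d,(v-K[1,2])/K[1,1]*d,d],-1)
    W=(P-t)@Rm; W[d==0]=np.nan
    return img,W
def toolR():
    o=ctrl.get_obs(); q=o["eef_rot"]; return np.array(o["eef_pos"]),R.from_quat([q[1],q[2],q[3],q[0]]).as_matrix()
E
cat > a.py <<'E'
from h import *
p,T=toolR(); print(p,T.round(3),ctrl.get_obs()["opening"])
ims=[]
for n in ("scene","top"):
    img,W=cloud(n); ims.append(img)
    for t in ("sensor_box","rest","jig","stop","plunger"):
        for r in outline_of(t,n)[:1]:
            w=W[r["region"]]; w=w[~np.isnan(w[:,0])]
            print(n,t,round(r["conf"],2),np.round(r["bbox"]),"med",np.median(w,0).round(4),"lo",np.percentile(w,3,0).round(3),"hi",np.percentile(w,97,0).round(3))
            zt=np.percentile(w[:,2],95); s=w[abs(w[:,2]-zt)<.004][:,:2]
            rc=cv2.minAreaRect((s*1000).astype(np.float32)); print("   top",zt.round(4),np.round(rc[0],1),np.round(rc[1],1),round(rc[2],1))
cv2.imwrite("pics/scene.png",ims[0]); cv2.imwrite("pics/top.png",ims[1])
E
python3 a.py
```

```text
[0.22135051 0.53008786 0.23036476] [[-0.923  0.386 -0.001]
 [ 0.386  0.923 -0.001]
 [ 0.    -0.002 -1.   ]] 1.0001286259679647
scene sensor_box 0.67 [176. 182.  22.  16.] med [0.4504 0.1673 0.0422] lo [0.436 0.143 0.009] hi [0.473 0.211 0.045]
   top 0.0444 [451.8 174.9] [65.6 30.8] 84.8
scene rest 0.6 [176. 194.  22.  11.] med [0.445  0.156  0.0067] lo [0.432 0.14  0.003] hi [0.474 0.202 0.02 ]
   top 0.0181 [450.8 155.2] [16.2  7.8] 4.4
scene jig 0.72 [248. 216.  34.  53.] med [ 0.5466 -0.0581  0.0158] lo [ 0.499 -0.131  0.003] hi [0.595 0.012 0.072]
   top 0.0704 [561.9 -25.3] [45.5 20. ] 67.9
scene stop 0.84 [247. 204.  20.  27.] med [ 0.5564 -0.0316  0.0418] lo [ 0.545 -0.048  0.017] hi [0.587 0.006 0.073]
   top 0.0726 [561.9 -25.3] [45.5 20. ] 67.9
scene plunger 0.57 [176. 195.  21.  11.] med [0.444  0.157  0.0067] lo [0.428 0.14  0.002] hi [0.474 0.207 0.023]
   top 0.0185 [445.6 169.1] [13.8 41.1] 21.7
top sensor_box 0.53 [179. 231.  24.  12.] med [0.4512 0.1744 0.0424] lo [0.437 0.146 0.039] hi [0.465 0.205 0.046]
   top 0.0456 [451.8 176.1] [60.9 28.7] 85.1
top rest 0.43 [184. 160.  13.  13.] med [0.6639 0.1811 0.0223] lo [0.652 0.168 0.007] hi [0.679 0.195 0.026]
   top 0.0256 [665.9 182. ] [25.3 26.5] 26.5
top jig 0.91 [264. 197.  54.  46.] med [ 0.5486 -0.0491  0.016 ] lo [ 0.504 -0.122  0.001] hi [0.599 0.021 0.072]
   top 0.0705 [562.3 -22.2] [43.5 20.1] 67.3
top stop 0.77 [247. 189.  20.  21.] med [ 0.5591 -0.0153  0.0423] lo [ 0.544 -0.041  0.016] hi [0.592 0.01  0.074]
   top 0.0732 [562.1 -22.2] [43.5 19.6] 66.7
```

Run:
```python
import cv2,numpy as np
a=cv2.resize(cv2.imread("pics/scene.png")[130:290,110:330],None,fx=3,fy=3)[:, :660]
b=cv2.resize(cv2.imread("pics/top.png")[130:280,140:340],None,fx=3.5,fy=3.5)
cv2.imwrite("pics/c1.png",a);cv2.imwrite("pics/c2.png",b)
```

```text
(no output)
```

View pics/c1.png

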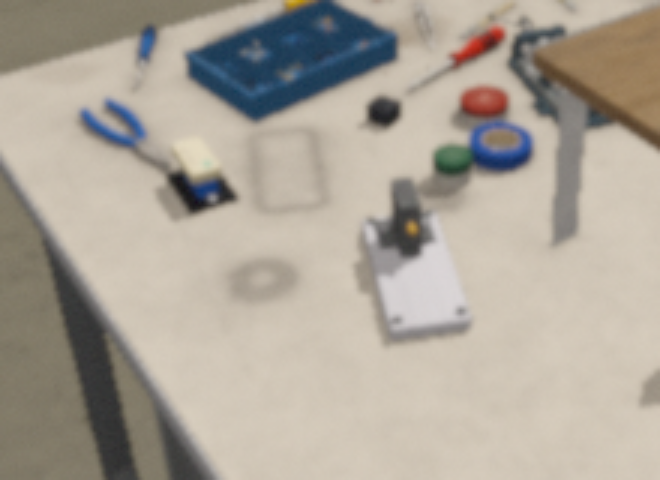

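View pics/c2.png

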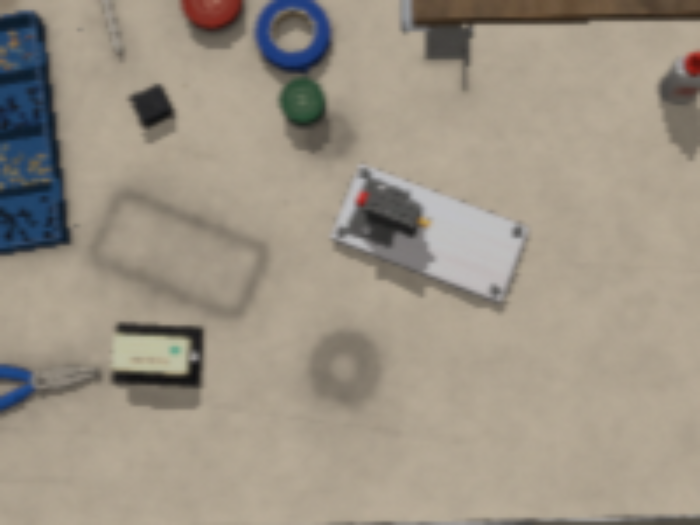

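The scene crop shows the box on the stand at about (197,160) and the jig with the brass nose at (412,228), facing the robot's right. In the top crop the box is at (155,353). The pliers' tip ends just left of the stand, at (98,375), and the stop column runs from (423,222) to (362,198).

The tool can't tilt. I'll grip the box at mid-length and pivot it in the pads, first on one end of the stand and then on the other.

{"api": "move_arm", "payload": {"series": [[[1,-350,-238,80,1.262],[1,-350,-238,80,1.262],[1,-350,-238,80,1.262],[1,-350,-238,80,1.262],[1,-350,-238,80,1.262],[1,-350,-238,80,1.262],[1,-350,-238,80,1.262],[1,-350,-238,80,1.262],[1,-350,-238,80,1.262],[1,-350,-238,80,1.262]]]}}

```text
time_s: 1.43
eef_pos: [0.4462, 0.1858, 0.154]
eef_rot: [0.0, 0.735, 0.678, 0.0]
wrist_force: [0.8, 0.6, -1.1]
opening: 1.0
grasp_force: 0.0
```

```bash
cat > b.py <<'E'
from h import *
import sys
p,T=toolR(); print("tcp",p.round(4),"x ang",np.degrees(np.arctan2(T[1,0],T[0,0])).round(2))
img,W=cloud("wrist"); cv2.imwrite("pics/%s.png"%sys.argv[1],img)
for t in sys.argv[2:]:
    for r in outline_of(t,"wrist")[:1]:
        w=W[r["region"]]; w=w[~np.isnan(w[:,0])]; zt=np.percentile(w[:,2],90); s=w[abs(w[:,2]-zt)<.004]
        rc=cv2.minAreaRect((s[:,:2]*1000).astype(np.float32)); c=np.array([*rc[0],0])/1000
        print(t,round(r["conf"],2),np.round(r["bbox"]),"top",np.median(s[:,2]).round(4),np.round(rc[0],1),np.round(rc[1],1),round(rc[2],1),"tool dxy",((c-p)@T*1000)[:2].round(1))
E
python3 b.py w1 sensor_box rest needle_pliers
```

```text
tcp [0.4462 0.1858 0.154 ] x ang 85.35
sensor_box 0.86 [261. 200.  38.  77.] top 0.0421 [452.5 174.9] [61.9 29.7] 85.1 tool dxy [-10.4   6.9]
rest 0.6 [262. 186.  57.  84.] top 0.006 [454.  176.5] [73.8 50.1] 85.8 tool dxy [-8.7  8.3]
needle_pliers 0.76 [215.  70.  64. 135.] top 0.0099 [424.3 278. ] [101.7  45.5] 86.7 tool dxy [ 90.1 -29.5]
```

View pics/w1.png

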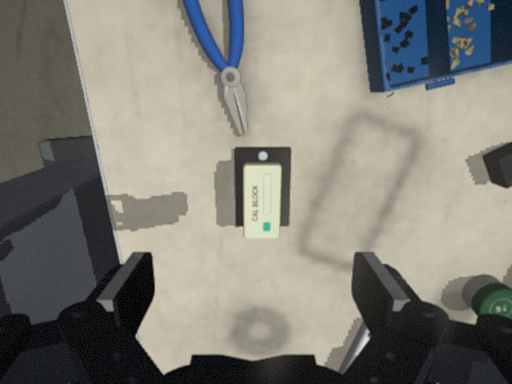

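The wrist view shows the box centred at (262,200), with its top measured at 42 mm. The pliers' tip at (241,133) is about 11 mm beyond the foot.

{"api": "move_arm", "payload": {"series": [[[0.75,-10,7,30,0],[0.75,-10,7,60,0],[0.75,-10,7,90,0],[0.75,-10,7,90,0],[0.75,-10,7,90,0],[0.75,-10,7,90,0],[0.75,-10,7,90,0],[0.75,-10,7,90,0],[0.75,-10,7,90,0],[0.75,-10,7,90,0]]]}}

```text
time_s: 2.47
eef_pos: [0.4522, 0.1773, 0.065]
eef_rot: [0.001, 0.733, 0.68, 0.001]
wrist_force: [1.1, -0.4, 0.1]
opening: 0.752
grasp_force: 0.0
```

{"api": "move_arm", "payload": {"series": [[[0.75,-2,0,25,0],[0.75,-2,0,47,0],[0.6,-2,0,47,0],[0.3,-2,0,47,0],[0,-2,0,47,0],[0,-2,0,47,0],[0,-2,0,47,0],[0,-2,0,47,0],[0,-2,0,47,0],[0,-2,0,47,0]]]}}

```text
time_s: 3.3
eef_pos: [0.4523, 0.1753, 0.0179]
eef_rot: [0.001, 0.733, 0.68, 0.001]
wrist_force: [-1.4, -0.9, 6.3]
opening: 0.341
grasp_force: 59.9
```

{"api": "move_arm", "payload": {"series": [[[0,0,0,-20,0],[0,-15,0,-30,0],[0,-46,0,-30,0],[0,-46,0,-30,0],[0,-46,0,-10,0],[0,-46,0,-2,0],[0,-46,0,1,0],[0,-46.5,0,3,0],[0,-46.7,0,4.3,0],[0,-46.7,0,4.3,0]]]}}

```text
time_s: 4.13
eef_pos: [0.4477, 0.1285, 0.0137]
eef_rot: [-0.0, 0.733, 0.68, -0.001]
wrist_force: [-7.9, -5.4, 19.3]
opening: 0.343
grasp_force: 63.6
```

```bash
cat > s.py <<'E'
from h import *
import sys
# box side profile seen by fixed cameras, in (tool x, world z) relative to TCP
p,T=toolR(); o=ctrl.get_obs(); print("tcp",p.round(4),"F",np.round(o["wrist_force"],1),"M",np.round(o["torque"],2))
for n in sys.argv[1:]:
    img,W=cloud(n)
    for r in outline_of("sensor_box",n)[:1]:
        w=W[r["region"]]; w=w[~np.isnan(w[:,0])]; q=(w-p)@T*1000; q=q[(abs(q[:,1])<13)&(abs(q[:,0])<45)&(q[:,2]<20)&(q[:,2]>-65)]
        a=np.c_[q[:,0],-q[:,2]]; m=np.median(a,0); u,s,v=np.linalg.svd(a-m,full_matrices=False)
        print(n,round(r["conf"],2),len(a),"med",m.round(1),"dir",np.degrees(np.arctan2(v[0,1],v[0,0])).round(1),"sd",(s/len(a)**.5).round(1),"lo",np.percentile(a,2,0).round(1),"hi",np.percentile(a,98,0).round(1))
E
python3 s.py scene top wrist
```

```text
tcp [0.4477 0.1285 0.0137] F [-7.9 -5.4 19.3] M [-0.26  1.1   0.2 ]
scene 0.66 134 med [-10.6  24.5] dir -171.5 sd [18.5  2.2] lo [-32.4  14.8] hi [26.  29.1]
wrist 0.98 9175 med [ 6.1 25.6] dir -176.0 sd [18.7  1.8] lo [-29.6  20.3] hi [30.4 28.8]
```

{"api": "move_arm", "payload": {"series": [[[0,1.3,0,1,0],[0,2.6,0,2,0],[0,3.8,0,2.9,0],[0,5.2,0,3.5,0],[0,6.5,0,4,0],[0,7.8,0,4.5,0],[0,8.8,0,4.8,0],[0,9.8,0,5.2,0],[0,10.8,0,5.5,0],[0,10.8,0,5.5,0]]]}}

```text
time_s: 5.27
eef_pos: [0.4518, 0.1356, 0.01]
eef_rot: [0.004, 0.732, 0.681, -0.001]
wrist_force: [-4.5, -25.8, 28.4]
opening: 0.334
grasp_force: 69.3
```

```bash
python3 s.py scene wrist
```

```text
tcp [0.4518 0.1356 0.01  ] F [ -4.5 -25.8  28.4] M [-3.49  0.72  0.06]
scene 0.71 160 med [-12.7  25.7] dir -164.3 sd [18.5  2.6] lo [-34.5  11.7] hi [21.9 34.4]
wrist 0.65 8699 med [ 6.2 28.1] dir -169.8 sd [18.9  2. ] lo [-31.1  20.3] hi [28.4 33.5]
```

{"api": "move_arm", "payload": {"series": [[[0.2,0,0,0,0],[0.25,0,0,0,0],[0.3,0,0,0,0],[0.31,0,0,0,0],[0.32,0,0,0,0],[0.32,0,0,0,0],[0.32,0,0,0,0],[0.32,0,0,0,0],[0.32,0,0,0,0],[0.32,0,0,0,0]]]}}

```text
time_s: 6.3
eef_pos: [0.4519, 0.1357, 0.01]
eef_rot: [0.004, 0.732, 0.681, -0.001]
wrist_force: [-4.4, -25.9, 27.6]
opening: 0.336
grasp_force: 69.3
```

```bash
python3 s.py scene wrist
```

```text
tcp [0.4519 0.1357 0.01  ] F [ -4.4 -25.9  27.6] M [-3.48  0.71  0.05]
scene 0.47 164 med [-10.7  25.4] dir -163.1 sd [18.1  6.7] lo [-34.   -9.1] hi [22.1 33.8]
wrist 0.97 8721 med [ 6.3 28.1] dir -169.9 sd [18.8  2. ] lo [-31.1  20.2] hi [28.4 33.5]
```

A smaller opening command doesn't lower the grip force, and the finger height limits the leverage on the low stand. The stop column's top edge is higher, so I'll go there, take a close look, and tilt the box further without touching the plunger.

{"api": "move_arm", "payload": {"series": [[[0,0,0,-35,0],[0,0,0,-76,0],[0,-20,9,-112,0],[0,-60,26,-112,0.1],[0,-97,42,-112,0.2],[0,-135,58,-112,0.315],[0,-173,74,-112,0.315],[0,-210,90,-112,0.315],[0,-228,97,-112,0.315],[0,-228,97,-112,0.315]]]}}

```text
time_s: 7.33
eef_pos: [0.5295, -0.0991, 0.1191]
eef_rot: [0.001, 0.832, 0.555, -0.0]
wrist_force: [-0.8, -0.3, 0.7]
opening: 0.339
grasp_force: 65.6
```

```bash
python3 b.py w2 stop jig; python3 s.py wrist scene
```

```text
tcp [ 0.5295 -0.0991  0.1191] x ang 67.43
stop 0.62 [256.  72.  78.  89.] top 0.0709 [562.8 -24.5] [44.1 19.9] 66.7 tool dxy [81.8  1.9]
jig 0.61 [259. 117. 106. 217.] top 0.0709 [562.8 -24.4] [44.2 20. ] 66.9 tool dxy [81.9  1.9]
tcp [ 0.5275 -0.0943  0.1184] F [-0.2  0.8 -0.6] M [ 0.02  0.   -0.03]
wrist 0.68 8904 med [ 6.2 27.7] dir -171.3 sd [18.9  2.1] lo [-31.3  20.8] hi [28.7 32.8]
scene 0.69 245 med [-9.9 25.9] dir -164.8 sd [19.1  2.6] lo [-33.4  11.4] hi [25.2 33.2]
```

View pics/w2.png

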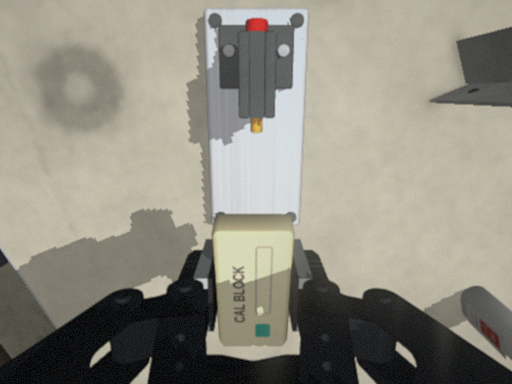

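The view shows the column top from (240,30) to (274,118), the brass nose at (257,127) and the held box at (254,280), slightly tilted. The nose lies about 5 mm to the tool's +y.

{"api": "move_arm", "payload": {"series": [[[0,8,4.9,10,0.011],[0,20,4.9,25,0.011],[0,31,4.9,33,0.011],[0,31,4.9,45,0.011],[0,31,4.9,53,0.011],[0,31,4.9,58,0.011],[0,31,4.9,58,0.011],[0,31,4.9,58,0.011],[0,31,4.9,58,0.011],[0,31,4.9,58,0.011]]]}}

```text
time_s: 8.52
eef_pos: [0.5451, -0.069, 0.0618]
eef_rot: [0.001, 0.834, 0.552, 0.0]
wrist_force: [-0.3, -0.6, -0.7]
opening: 0.341
grasp_force: 65.7
```

```bash
cat > r.py <<'E'
from h import *
p,T=toolR(); o=ctrl.get_obs(); a=np.degrees(np.arctan2(T[1,0],T[0,0]))
d=np.radians(66.8); d=np.array([np.cos(d),np.sin(d)]); l=np.array([d[1],-d[0]]); r=p[:2]*1000-[554.1,-44.7]
print("t",o["time_s"],"before face",-(r@d).round(1),"lat",(r@l).round(1),"z",(p[2]*1000).round(1),"yaw",a.round(2),"F",np.round(o["wrist_force"],1),"tilt zaxis",T[:,2].round(3))
E
python3 r.py
```

```text
t 8.5167 before face 25.9 lat 1.3 z 61.8 yaw 66.99 F [-0.3 -0.6 -0.7] tilt zaxis [ 0.001 -0.    -1.   ]
```

{"api": "move_arm", "payload": {"series": [[[0,1,-1.3,5,0],[0,1,-1.3,8,0],[0,1,-1.3,9.5,0],[0,1,-1.3,11,0],[0,1.2,-1.3,12.5,0],[0,1.5,-1.3,14,0],[0,2,-1.3,15.5,0],[0,2,-1.3,16,0],[0,2,-1.3,16,0],[0,2,-1.3,16,0]]]}}

```text
time_s: 9.35
eef_pos: [0.5447, -0.0672, 0.0479]
eef_rot: [0.001, 0.834, 0.552, -0.0]
wrist_force: [-12.1, -2.8, 23.6]
opening: 0.341
grasp_force: 70.3
```

```bash
python3 r.py;  python3 s.py wrist scene
```

```text
t 9.35 before face 24.4 lat 0.3 z 47.9 yaw 67.07 F [-12.1  -2.8  23.6] tilt zaxis [ 0.    -0.002 -1.   ]
tcp [ 0.5447 -0.0672  0.0479] F [-12.1  -2.8  23.6] M [0.19 1.49 0.22]
wrist 0.62 8533 med [ 7.1 29. ] dir -167.6 sd [18.9  2.2] lo [-30.9  19.3] hi [28.3 35.2]
scene 0.73 222 med [-7.8 25.8] dir -161.3 sd [18.7  2.6] lo [-33.5   9.4] hi [22.3 35.7]
```

```bash
cat > t.py <<'E'
from h import *
# top-face tilt from the wrist depth: slice along tool x between the fingers
p,T=toolR(); img,W=cloud("wrist"); q=(W.reshape(-1,3)-p)@T*1000
q=q[(abs(q[:,1])<9)&(abs(q[:,0])<50)&(q[:,2]<25)&(q[:,2]>-60)]
print("tcp",p.round(4),"F",np.round(ctrl.get_obs()["wrist_force"],1)); x=q[:,0]
print([(a,*np.percentile(-q[(x>=a)&(x<a+4),2],[10,50,90]).round(1)) for a in range(-44,44,4) if ((x>=a)&(x<a+4)).sum()>5])
E
python3 t.py
```

```text
tcp [ 0.5448 -0.0672  0.0479] F [-11.   -2.7  25. ]
[(-36, np.float64(18.1), np.float64(18.7), np.float64(19.4)), (-32, np.float64(19.1), np.float64(19.7), np.float64(20.3)), (-28, np.float64(20.1), np.float64(20.8), np.float64(21.5)), (-24, np.float64(21.3), np.float64(21.9), np.float64(22.6)), (-20, np.float64(22.3), np.float64(23.0), np.float64(23.8)), (-16, np.float64(23.5), np.float64(24.2), np.float64(24.9)), (-12, np.float64(24.7), np.float64(25.3), np.float64(26.1)), (-8, np.float64(25.8), np.float64(26.5), np.float64(27.2)), (-4, np.float64(26.9), np.float64(27.5), np.float64(28.2)), (0, np.float64(28.0), np.float64(28.8), np.float64(29.5)), (4, np.float64(29.2), np.float64(29.8), np.float64(30.5)), (8, np.float64(30.2), np.float64(30.9), np.float64(31.7)), (12, np.float64(31.4), np.float64(32.1), np.float64(32.9)), (16, np.float64(32.5), np.float64(33.3), np.float64(34.1)), (20, np.float64(33.7), np.float64(34.4), np.float64(35.2)), (24, np.float64(28.1), np.float64(32.4), np.float64(34.9)), (28, np.float64(22.5), np.float64(23.5), np.float64(26.8)), (32, np.float64(22.3), np.float64(23.1), np.float64(23.8)), (36, np.float64(22.3), np.float64(23.1), np.float64(24.0)), (40, np.float64(22.3), np.float64(23.1), np.float64(23.9))]
```

{"api": "move_arm", "payload": {"series": [[[0,0.2,0,1.5,0],[0,0.4,0,3,0],[0,0.7,0,4.5,0],[0,1,0,6,0],[0,1.4,0,7.5,0],[0,1.8,0,8.5,0],[0,1.8,0,8.5,0],[0,1.8,0,8.5,0],[0,1.8,0,8.5,0],[0,1.8,0,8.5,0]]]}}

```text
time_s: 10.43
eef_pos: [0.5476, -0.0671, 0.0409]
eef_rot: [0.003, 0.834, 0.552, 0.001]
wrist_force: [-10.4, -6.2, 28.3]
opening: 0.336
grasp_force: 78.8
```

```bash
python3 t.py; python3 r.py; python3 -c "
from h import *
img=camera('scene')[0]; cv2.imwrite('pics/s3.png',cv2.resize(img[150:260,190:310],None,fx=5,fy=5,interpolation=2))"
```

```text
tcp [ 0.5476 -0.0671  0.0409] F [-9.6 -6.  28. ]
[(-36, np.float64(14.7), np.float64(15.2), np.float64(15.6)), (-32, np.float64(15.6), np.float64(16.5), np.float64(17.3)), (-28, np.float64(17.7), np.float64(18.5), np.float64(19.3)), (-24, np.float64(19.6), np.float64(20.4), np.float64(21.1)), (-20, np.float64(21.6), np.float64(22.4), np.float64(23.2)), (-16, np.float64(23.4), np.float64(24.5), np.float64(25.3)), (-12, np.float64(25.5), np.float64(26.4), np.float64(27.2)), (-8, np.float64(27.4), np.float64(28.4), np.float64(29.3)), (-4, np.float64(29.5), np.float64(30.2), np.float64(31.1)), (0, np.float64(31.3), np.float64(32.3), np.float64(33.1)), (4, np.float64(33.4), np.float64(34.2), np.float64(35.2)), (8, np.float64(35.3), np.float64(36.3), np.float64(37.1)), (12, np.float64(37.2), np.float64(38.1), np.float64(39.1)), (16, np.float64(39.3), np.float64(40.1), np.float64(41.0)), (20, np.float64(37.9), np.float64(40.2), np.float64(41.5)), (24, np.float64(30.0), np.float64(33.9), np.float64(37.2)), (28, np.float64(29.3), np.float64(30.1), np.float64(30.8)), (32, np.float64(29.3), np.float64(30.1), np.float64(30.8)), (36, np.float64(29.3), np.float64(30.0), np.float64(30.8)), (40, np.float64(29.3), np.float64(30.1), np.float64(30.9))]
t 10.4833 before face 23.1 lat 2.8 z 41.0 yaw 67.04 F [-9.6 -6.  28. ] tilt zaxis [ 0.005 -0.004 -1.   ]
```

View pics/s3.png

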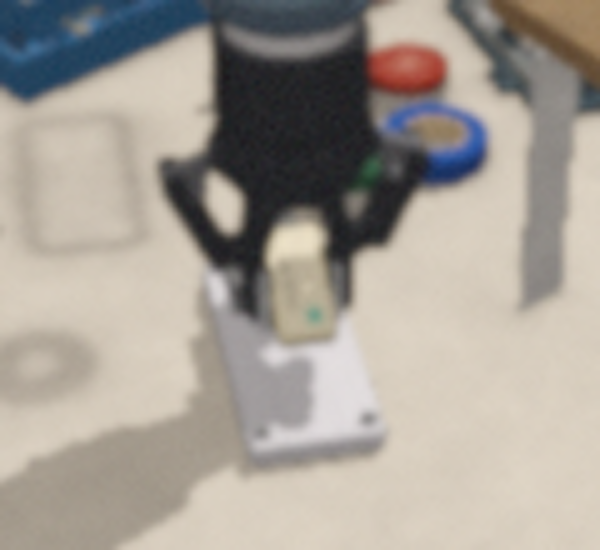

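The view shows the box tilted, with its low end at (305,335) over the bed, and the depth profile gives 26° of tilt. It is also creeping through the pads. I'll check whether an opening command close to the contact width softens the grip, which would let it pivot easily.

{"api": "move_arm", "payload": {"series": [[[0,0,0,-4,0],[0,-2,-1,-10,0],[0.32,-2,-1,-10,0],[0.33,-2,-1,-10,0],[0.333,-2,-1,-10,0],[0.335,-2,-1,-10,0],[0.336,-2,-1,-10,0],[0.336,-2,-1,-10,0],[0.336,-2,-1,-10,0],[0.336,-2,-1,-10,0]]]}}

```text
time_s: 11.37
eef_pos: [0.5431, -0.0658, 0.0464]
eef_rot: [-0.0, 0.834, 0.552, -0.0]
wrist_force: [-0.3, -0.1, -0.3]
opening: 0.341
grasp_force: 70.6
```

```bash
cat > t.py <<'E'
from h import *
# broad-face tilt from the wrist depth: slice along tool x between the fingers
p,T=toolR(); o=ctrl.get_obs(); img,W=cloud("wrist"); q=(W.reshape(-1,3)-p)@T*1000
q=q[(abs(q[:,1])<9)&(abs(q[:,0])<50)&(q[:,2]<35)&(q[:,2]>-65)]
x=q[:,0]; print("t",round(o["time_s"],2),"tcp",p.round(4),"F",np.round(o["wrist_force"],1),"grip",round(o["grasp_force"],1),round(o["opening"],4))
print([(a,float(np.median(-q[(x>=a)&(x<a+4),2]).round(1))) for a in range(-44,48,4) if ((x>=a)&(x<a+4)).sum()>5])
E
python3 t.py
```

```text
t 11.37 tcp [ 0.5431 -0.0658  0.0464] F [-0.3 -0.1 -0.3] grip 70.6 0.3414
[(-36, 16.1), (-32, 17.2), (-28, 19.2), (-24, 21.0), (-20, 22.8), (-16, 24.6), (-12, 26.5), (-8, 28.4), (-4, 30.2), (0, 32.1), (4, 33.9), (8, 35.7), (12, 37.6), (16, 39.4), (20, 39.7), (24, 32.8), (28, 24.5), (32, 24.5), (36, 24.5), (40, 24.5), (44, 24.5)]
```

{"api": "move_arm", "payload": {"series": [[[0.338,0,0,0,0],[0.339,0,0,0,0],[0.34,0,0,0,0],[0.34,0,0,0,0],[0.34,0,0,0,0],[0.34,0,0,0,0],[0.34,0,0,0,0],[0.34,0,0,0,0],[0.34,0,0,0,0],[0.34,0,0,0,0]]]}}

```text
time_s: 12.25
eef_pos: [0.5432, -0.066, 0.0466]
eef_rot: [0.0, 0.834, 0.552, -0.0]
wrist_force: [-0.0, 0.6, -0.0]
opening: 0.344
grasp_force: 52.3
```

The grip softens near 0.34 and looks roughly linear from there, so I'll ease it further.

{"api": "move_arm", "payload": {"series": [[[0.342,0,0,0,0],[0.343,0,0,0,0],[0.344,0,0,0,0],[0.345,0,0,0,0],[0.346,0,0,0,0],[0.347,0,0,0,0],[0.347,0,0,0,0],[0.347,0,0,0,0],[0.347,0,0,0,0],[0.347,0,0,0,0]]]}}

```text
time_s: 13.08
eef_pos: [0.5433, -0.0659, 0.0466]
eef_rot: [0.0, 0.834, 0.552, 0.0]
wrist_force: [0.8, -0.7, -1.1]
opening: 0.344
grasp_force: 20.3
```

```bash
python3 t.py
```

```text
t 13.08 tcp [ 0.5433 -0.0659  0.0466] F [ 0.8 -0.7 -1.1] grip 20.3 0.344
[(-36, 15.9), (-32, 17.5), (-28, 19.3), (-24, 21.1), (-20, 23.0), (-16, 24.8), (-12, 26.7), (-8, 28.5), (-4, 30.3), (0, 32.1), (4, 34.0), (8, 35.8), (12, 37.7), (16, 39.5), (20, 39.9), (24, 32.9), (28, 24.3), (32, 24.3), (36, 24.3), (40, 24.2), (44, 24.3)]
```

{"api": "move_arm", "payload": {"series": [[[0.346,1,1.5,4,0],[0.346,1.2,1.5,6,0],[0.346,2,1.5,8,0],[0.346,2.7,1.5,10,0],[0.346,3.4,1.5,12,0],[0.346,4.2,1.5,13.9,0],[0.346,5,1.5,15.2,0],[0.346,5.7,1.5,16.4,0],[0.346,5.7,1.5,16.4,0],[0.346,5.7,1.5,16.4,0]]]}}

```text
time_s: 13.97
eef_pos: [0.5476, -0.0619, 0.0312]
eef_rot: [0.001, 0.834, 0.552, 0.0]
wrist_force: [-2.3, -1.5, 9.7]
opening: 0.346
grasp_force: 23.6
```

```bash
python3 t.py; python3 r.py
```

```text
t 13.97 tcp [ 0.5476 -0.0619  0.0312] F [-2.3 -1.5  9.7] grip 23.6 0.3464
[(-32, 10.3), (-28, 13.2), (-24, 17.1), (-20, 21.0), (-16, 24.9), (-12, 28.6), (-8, 32.4), (-4, 36.3), (0, 40.2), (4, 44.1), (8, 48.1), (12, 49.6), (16, 46.7), (20, 40.5), (24, 39.8), (28, 39.7), (32, 39.8), (36, 39.7), (40, 39.7), (44, 39.8)]
t 14.0167 before face 18.3 lat 0.8 z 31.2 yaw 67.03 F [-3.6 -1.1  9.6] tilt zaxis [ 0.001 -0.001 -1.   ]
```

{"api": "move_arm", "payload": {"series": [[[0.346,1,-0.8,1,0],[0.346,2,-0.8,2,0],[0.346,3,-0.8,3,0],[0.346,3.6,-0.8,3.8,0],[0.346,4.2,-0.8,4.5,0],[0.346,4.2,-0.8,4.5,0],[0.347,4.2,-0.8,4.5,0],[0.348,4.2,-0.8,4.5,0],[0.349,4.2,-0.8,4.5,0],[0.349,4.2,-0.8,4.5,0]]]}}

```text
time_s: 14.85
eef_pos: [0.5491, -0.0581, 0.0267]
eef_rot: [0.001, 0.834, 0.552, 0.001]
wrist_force: [0.3, -2.6, 5.2]
opening: 0.352
grasp_force: 12.0
```

```bash
python3 t.py; python3 r.py
```

```text
t 14.85 tcp [ 0.5491 -0.0581  0.0267] F [ 0.3 -2.6  5.2] grip 12.0 0.3519
[(-44, -11.6), (4, 53.2), (8, 52.8), (12, 49.8), (16, 44.6), (20, 44.3), (24, 44.2), (28, 44.3), (32, 44.2), (36, 44.2), (40, 44.3), (44, 44.2)]
t 14.9 before face 14.3 lat 0.7 z 26.7 yaw 67.01 F [-0.  -2.6  5.5] tilt zaxis [ 0.003 -0.002 -1.   ]
```

{"api": "move_arm", "payload": {"series": [[[0.349,-3.7,-0.7,0,0],[0.349,-3.7,-0.7,3,0],[0.349,-3.7,-0.7,5,0],[0.349,-3.7,-0.7,7.2,0],[0.3505,-3.7,-0.7,7.2,0],[0.3505,-2.5,-0.7,7.2,0],[0.3505,-1.2,-0.7,7.2,0],[0.3505,0,-0.7,7.2,0],[0.3505,1,-0.7,7.2,0],[0.3505,1,-0.7,7.2,0]]]}}

```text
time_s: 15.73
eef_pos: [0.5472, -0.0561, 0.0183]
eef_rot: [0.0, 0.834, 0.552, -0.001]
wrist_force: [-3.7, -4.6, -0.1]
opening: 0.349
grasp_force: 3.7
```

```bash
python3 t.py; python3 r.py; python3 -c "
from h import *
a=camera('scene')[0][150:260,190:310]; b=camera('wrist')[0]
cv2.imwrite('pics/s4.png',np.hstack([cv2.resize(a,(409,375),interpolation=2),cv2.resize(b[100:384,110:400],(383,375))]))"
```

```text
t 15.73 tcp [ 0.5472 -0.0561  0.0183] F [-3.7 -4.6 -0.1] grip 3.7 0.3494
[(-44, -2.8), (0, 54.0), (4, 53.6), (8, 51.4), (12, 52.4), (16, 52.6), (20, 52.7), (24, 52.6), (28, 52.6), (32, 52.6), (36, 52.6), (40, 52.6), (44, 52.6)]
t 15.7833 before face 13.3 lat -1.9 z 18.3 yaw 67.04 F [-2.4 -5.  -0.5] tilt zaxis [-0.001 -0.001 -1.   ]
```

View pics/s4.png

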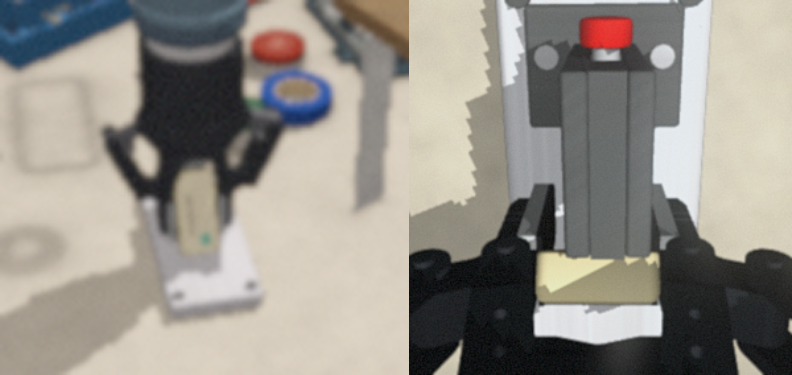

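The wrist view shows the box's top end at (598,277) nearly touching the column, and the red button at (606,32) slightly out, so the nose is being lightly touched. I'll back off a little, then let the box lean with its foot on the bed so I can regrip it higher.

{"api": "move_arm", "payload": {"series": [[[0.349,-1.5,1.2,0,0],[0.349,-3,1.2,0,0],[0.349,-4,1.2,0.5,0],[0.349,-4,1.2,1,0],[0.355,-4,1.2,1,0],[0.36,-4,1.2,1,0],[0.365,-4,1.2,1,0],[0.37,-4,1.2,1,0],[0.37,-4,1.2,1,0],[0.37,-4,1.2,1,0]]]}}

```text
time_s: 16.72
eef_pos: [0.547, -0.06, 0.0174]
eef_rot: [-0.0, 0.834, 0.552, -0.0]
wrist_force: [-0.3, -0.4, 0.5]
opening: 0.367
grasp_force: 0.0
```

```bash
cat > u.py <<'E'
from h import *
# side profile of the box in jig coordinates: x before face (neg = before), height over bed
import sys
d=np.radians(66.8); D=np.array([[np.cos(d),np.sin(d),0],[np.sin(d),-np.cos(d),0],[0,0,1]]); o=np.array([.5541,-.0447,.015])
for n in sys.argv[1:]:
    img,W=cloud(n)
    for r in outline_of("sensor_box",n)[:1]:
        w=W[r["region"]]; w=w[~np.isnan(w[:,0])]; q=(w-o)@D.T*1000; q=q[abs(q[:,1])<11]
        print(n,round(r["conf"],2),len(q),[(h,*np.median(q[(q[:,2]>=h)&(q[:,2]<h+6)],0)[:2].round(1)) for h in range(0,72,6) if ((q[:,2]>=h)&(q[:,2]<h+6)).sum()>3], "lat",np.percentile(q[:,1],[2,98]).round(1))
E
python3 r.py; python3 u.py scene wrist; python3 t.py
```

```text
t 16.7167 before face 16.9 lat -0.5 z 17.4 yaw 67.02 F [-0.3 -0.4  0.5] tilt zaxis [-0.  0. -1.]
scene 0.69 193 [(6, np.float64(-40.6), np.float64(-1.0)), (12, np.float64(-40.0), np.float64(1.9)), (18, np.float64(-35.7), np.float64(-1.2)), (24, np.float64(-32.4), np.float64(3.2)), (30, np.float64(-28.6), np.float64(-1.6)), (36, np.float64(-24.2), np.float64(0.7)), (42, np.float64(-20.2), np.float64(-1.8)), (48, np.float64(-16.7), np.float64(0.9)), (54, np.float64(-13.9), np.float64(2.1))] lat [-10.3  10.7]
wrist 0.97 2718 [(48, np.float64(-3.7), np.float64(-0.1)), (54, np.float64(-8.3), np.float64(0.3))] lat [-10.6  10.6]
t 16.92 tcp [ 0.547  -0.0601  0.0175] F [0.1 0.2 0.5] grip 0.0 0.3713
[(-44, -2.4), (0, 53.4), (4, 54.4), (8, 52.7), (12, 50.5), (16, 53.4), (20, 53.5), (24, 53.5), (28, 53.5), (32, 53.4), (36, 53.4), (40, 53.4), (44, 53.5)]
```

The box is leaning stably at about 58° with its lower end on the bed. I'll regrip it about 17 mm higher.

{"api": "move_arm", "payload": {"series": [[[0.375,-0.5,0.3,-6,0],[0.375,-1,0.3,-12,0],[0.375,-1,0.3,-17,0],[0.375,-1,0.3,-17,0],[0.36,-1,0.3,-17,0],[0.35,-1,0.3,-17,0],[0.345,-1,0.3,-17,0],[0.345,-1,0.3,-17,0],[0.345,-1,0.3,-17,0],[0.345,-1,0.3,-17,0]]]}}

```text
time_s: 17.8
eef_pos: [0.5473, -0.0612, 0.0349]
eef_rot: [0.0, 0.834, 0.552, 0.0]
wrist_force: [-0.1, 0.4, 5.8]
opening: 0.35
grasp_force: 15.4
```

```bash
python3 r.py; python3 u.py scene wrist; python3 -c "
from h import *
print(ctrl.get_obs()['grasp_force'])
p,T=toolR(); w=np.array([452.7,175.3])+ (22+40)*np.array([.082,.9966]); v=np.array([w[0]/1000-p[0],w[1]/1000-p[1],0]); print('to wall-left 40mm: tool dx,dy',(v@T*1000).round(1)); a=np.arctan2(T[1,0],T[0,0]); print('turn',(a-np.radians(85.3)).round(3))"
```

```text
t 17.8 before face 17.8 lat 0.2 z 34.9 yaw 67.03 F [-0.1  0.4  5.8] tilt zaxis [ 0.001 -0.    -1.   ]
scene 0.64 202 [(6, np.float64(-42.7), np.float64(-0.2)), (12, np.float64(-39.8), np.float64(0.6)), (18, np.float64(-35.1), np.float64(2.6)), (24, np.float64(-32.7), np.float64(-1.6)), (30, np.float64(-28.1), np.float64(-1.2)), (36, np.float64(-24.2), np.float64(-0.0)), (42, np.float64(-20.8), np.float64(0.1)), (48, np.float64(-17.1), np.float64(1.2)), (54, np.float64(-13.4), np.float64(-0.6))] lat [-10.4  10.3]
wrist 0.8 2161 [(0, np.float64(-50.2), np.float64(-3.2)), (18, np.float64(-34.9), np.float64(-9.4)), (24, np.float64(-32.5), np.float64(-2.5)), (30, np.float64(-29.1), np.float64(7.6)), (42, np.float64(-19.7), np.float64(6.9)), (48, np.float64(-3.8), np.float64(-0.1)), (54, np.float64(-8.7), np.float64(-0.0))] lat [-10.6  10.5]
15.385961830615997
to wall-left 40mm: tool dx,dy [ 2.397e+02 -1.988e+02 -1.000e-01]
turn -0.319
```

{"api": "move_arm", "payload": {"series": [[[0.343,-8,0,-10,0],[0.343,-8,0,-45,0],[0.343,0,-5,-80,0],[0.343,30,-25,-80,0],[0.343,61,-50,-80,-0.1],[0.343,92,-76,-80,-0.2],[0.343,123,-102,-80,-0.319],[0.343,154,-128,-80,-0.319],[0.343,185,-154,-80,-0.319],[0.343,216,-179,-80,-0.319]]]}}

```text
time_s: 18.83
eef_pos: [0.4652, 0.2088, 0.1147]
eef_rot: [-0.0, 0.736, 0.677, -0.0]
wrist_force: [0.4, 0.8, -0.1]
opening: 0.347
grasp_force: 20.2
```

```bash
cat > v.py <<'E'
from h import *
# box profile along tool x / height relative to TCP, and position of the tool relative to the stand's left end wall
import sys
p,T=toolR(); o=ctrl.get_obs(); w=np.array([.4527,.1753])+.022*np.array([.082,.9966]); r=((np.array([*w,0])-p)@T*1000)
print("t",round(o["time_s"],2),"left of wall",-r[0].round(1),"dy to stand",r[1].round(1),"z",(p[2]*1000).round(1),"yaw",np.degrees(np.arctan2(T[1,0],T[0,0])).round(1),"F",np.round(o["wrist_force"],1),"grip",round(o["grasp_force"],1))
for n in sys.argv[1:]:
    img,W=cloud(n); p,T=toolR()
    for c in outline_of("sensor_box",n)[:1]:
        q=(W[c["region"]]-p)@T*1000; q=q[~np.isnan(q[:,0])]; q=q[abs(q[:,1])<11]; h=-q[:,2]
        print(n,round(c["conf"],2),[(a,*np.percentile(q[(h>=a)&(h<a+6),0],[10,50,90]).round(1).tolist()) for a in range(-48,66,6) if ((h>=a)&(h<a+6)).sum()>3])
E
python3 v.py scene top
```

```text
t 18.83 left of wall 12.4 dy to stand -9.6 z 114.7 yaw 85.3 F [ 0.4  0.8 -0.1] grip 20.2
scene 0.48 [(-12, -34.5, -30.1, -27.4), (-6, -29.8, -26.7, -22.6), (0, -27.4, -22.3, -20.0), (6, -23.8, -19.6, -14.5), (12, -17.5, -14.7, -10.4), (18, -15.2, -11.9, -7.9), (24, -9.7, -6.8, -2.0), (30, -6.6, -2.0, 1.0), (36, -2.7, -0.8, 3.6)]
```

{"api": "move_arm", "payload": {"series": [[[0.344,21.6,-9.6,10,0],[0.344,21.6,-9.6,40,0],[0.344,21.6,-9.6,70,0],[0.344,21.6,-9.6,81.7,0],[0.344,17,-9.6,81.7,0],[0.344,14.5,-9.6,80,0],[0.344,12,-9.6,78,0],[0.344,9.5,-9.6,76.7,0],[0.344,7,-9.6,75.5,0],[0.344,7,-9.6,75.5,0]]]}}

```text
time_s: 19.87
eef_pos: [0.4587, 0.2152, 0.0406]
eef_rot: [0.001, 0.736, 0.677, 0.001]
wrist_force: [-0.8, 2.7, 0.4]
opening: 0.352
grasp_force: 20.2
```

```bash
python3 v.py scene wrist
```

```text
t 19.87 left of wall 18.3 dy to stand -2.8 z 40.6 yaw 85.3 F [-0.8  2.7  0.4] grip 20.2
scene 0.66 [(-12, -17.9, -13.7, -12.4), (-6, -14.3, -11.3, -9.0), (0, -12.4, -9.1, -5.7), (6, -12.0, -5.8, -3.5), (12, -7.0, -5.0, -1.4), (18, -5.0, -1.6, 1.2), (24, -3.4, -0.7, 1.8), (30, -0.4, 1.8, 4.2), (36, 2.7, 5.1, 8.1)]
wrist 0.68 [(-24, -5.3, -4.9, -4.6), (-18, -3.4, -2.9, -2.4), (-12, -1.5, -1.0, -0.6), (-6, 0.4, 1.2, 2.5), (0, 2.7, 3.8, 4.3), (6, 5.2, 5.8, 6.9), (12, 7.5, 8.2, 9.1), (18, 9.3, 10.3, 11.3), (24, 11.6, 12.6, 13.6), (30, 10.6, 13.5, 14.8), (36, 4.6, 7.8, 11.2)]
```

{"api": "move_arm", "payload": {"series": [[[0.344,-2.5,-2,-1,0],[0.344,-5,-2.8,-1.8,0],[0.344,-7.5,-2.8,-2.5,0],[0.344,-10,-2.8,-3.1,0],[0.344,-12.5,-2.8,-3.7,0],[0.344,-15,-2.8,-4.2,0],[0.344,-17,-2.8,-4.6,0],[0.344,-19,-2.8,-4.8,0],[0.344,-19,-2.8,-4.8,0],[0.344,-19,-2.8,-4.8,0]]]}}

```text
time_s: 20.9
eef_pos: [0.4543, 0.1969, 0.0443]
eef_rot: [0.001, 0.735, 0.678, 0.001]
wrist_force: [3.1, 4.7, -0.4]
opening: 0.346
grasp_force: 20.0
```

```bash
python3 v.py scene wrist
```

```text
t 20.9 left of wall -0.3 dy to stand 0.1 z 44.3 yaw 85.3 F [ 3.1  4.7 -0.4] grip 20.0
scene 0.75 [(-18, -1.4, 2.4, 3.6), (-12, -0.6, 1.2, 2.3), (-6, 0.3, 2.1, 3.5), (0, -0.4, 1.7, 3.1), (6, 0.0, 2.5, 3.0), (12, 0.9, 1.6, 4.6), (18, 0.3, 2.1, 3.6), (24, -0.5, 1.1, 4.1), (30, -1.1, 1.4, 4.2), (36, 2.2, 5.4, 12.4)]
wrist 0.68 [(-42, 8.1, 8.2, 8.4), (-24, 13.0, 13.3, 13.6), (-18, 13.0, 13.3, 13.6), (-12, 13.1, 13.4, 13.7), (-6, 13.0, 13.4, 13.7), (0, 13.0, 13.3, 13.6), (6, 13.0, 13.4, 13.6), (12, 13.0, 13.3, 13.7), (18, 13.0, 13.3, 13.6), (24, 13.0, 13.3, 13.7), (30, 12.9, 13.3, 13.7), (36, 2.9, 8.4, 13.1)]
```

The box now stands at 90° in the grip: its back face is constant at 13.3 mm over its whole height. I'll carry it to the bed in front of the plunger.

{"api": "move_arm", "payload": {"series": [[[0.343,3,0,-20,0],[0.343,0,0,-55,0],[0.343,-30,12,-76,0],[0.343,-68,26,-76,0.08],[0.343,-106,41,-76,0.16],[0.343,-144,56,-76,0.24],[0.343,-182,71,-76,0.323],[0.343,-220,85,-76,0.323],[0.343,-258,100,-76,0.323],[0.343,-273,106,-76,0.323]]]}}

```text
time_s: 21.93
eef_pos: [0.537, -0.0894, 0.12]
eef_rot: [0.001, 0.836, 0.549, -0.001]
wrist_force: [-0.2, -0.6, 0.1]
opening: 0.345
grasp_force: 20.4
```

```bash
python3 b.py w5 stop | sed 's/^/ /'; python3 r.py; python3 t.py
```

```text
tcp [ 0.537  -0.0894  0.12  ] x ang 66.63
 stop 0.74 [249.  93.  76.  91.] top 0.071 [562.5 -24.3] [44.  19.6] 67.4 tool dxy [70.1 -2.6]
t 22.0333 before face 46.1 lat 0.7 z 119.7 yaw 66.56 F [-0.   0.1 -0.9] tilt zaxis [-0.001 -0.001 -1.   ]
t 22.03 tcp [ 0.5365 -0.0873  0.1197] F [-0.   0.1 -0.9] grip 20.4 0.3514
[(0, 37.6), (4, 38.3), (8, 38.3), (12, 18.5)]
```

Run:
```python
from h import *
for n in ("wrist","top"):
    img,W=cloud(n)
    for r in outline_of("jig",n)[:1]:
        w=W[cv2.dilate(r["region"].astype(np.uint8),np.ones((5,5)))>0]; s=w[abs(w[:,2]-.0155)<.003][:,:2]*1000
        s=s[np.hypot(*(s-[545,-60]).T)<120]
        print(n,len(s),cv2.minAreaRect(s.astype(np.float32)))
        # lateral edges: direction by line fit of left/right borders
        d=np.radians(67); D=np.array([np.cos(d),np.sin(d)]); L=np.array([D[1],-D[0]]); q=np.c_[(s-[554.05,-44.65])@D,(s-[554.05,-44.65])@L]
        for f in (2,98):
            e=[(a+3,np.percentile(q[(q[:,0]>=a)&(q[:,0]<a+6),1],f)) for a in range(-84,60,6) if ((q[:,0]>=a)&(q[:,0]<a+6)).sum()>15]
            e=np.array(e); m=np.median(e[:,1]); e=e[abs(e[:,1]-m)<2.5]; k=np.polyfit(e[:,0],e[:,1],1); print("  edge",f,len(e),"slope deg",np.degrees(k[0]).round(2),"at 0",k[1].round(1))
```

```text
wrist 11840 ((551.2522583007812, -52.1385498046875), (150.5030517578125, 69.74362182617188), 67.52769470214844)
  edge 2 24 slope deg -0.7 at 0 -33.4
  edge 98 24 slope deg -0.41 at 0 34.0
top 350 ((543.9931640625, -63.92585754394531), (126.86935424804688, 69.08748626708984), 66.68733215332031)
  edge 2 9 slope deg -1.13 at 0 -34.7
  edge 98 2 slope deg -4.55 at 0 0.3
```

{"api": "move_arm", "payload": {"series": [[[0.343,2,0,25,-0.014],[0.343,4,0,50,-0.014],[0.343,4,0,70,-0.014],[0.343,4,0,77,-0.014],[0.343,4,0,79.5,-0.014],[0.343,4,0,81,-0.014],[0.343,4,0,81,-0.014],[0.35,4,0,81,-0.014],[0.36,4,0,81,-0.014],[0.37,4,0,81,-0.014]]]}}

```text
time_s: 23.12
eef_pos: [0.5387, -0.0807, 0.0398]
eef_rot: [0.001, 0.831, 0.556, 0.001]
wrist_force: [0.2, -0.1, 0.9]
opening: 0.369
grasp_force: 0.0
```

```bash
sed -i 's/66\.8/67.4/g; s/554\.1/554.2/; s/\.5541/.5542/' r.py u.py; python3 r.py; python3 v.py wrist scene; python3 u.py wrist scene
```

```text
t 23.1167 before face 39.2 lat -0.5 z 39.8 yaw 67.6 F [ 0.2 -0.1  0.9] tilt zaxis [ 0.002 -0.001 -1.   ]
t 23.12 left of wall -224.8 dy to stand -183.8 z 39.8 yaw 67.6 F [ 0.2 -0.1  0.9] grip 0.0
wrist 0.71 [(-24, 13.4, 13.7, 13.9), (-18, 13.4, 13.7, 14.0), (-12, 13.4, 13.7, 14.0), (-6, 13.4, 13.7, 14.1), (0, 13.4, 13.8, 14.1), (6, 13.4, 13.7, 14.0), (12, 13.4, 13.8, 14.1), (18, 13.4, 13.8, 14.1), (24, 13.4, 13.8, 14.1), (30, 1.8, 13.7, 14.1), (36, 3.9, 8.8, 13.3)]
scene 0.7 [(-24, 0.4, 2.8, 4.6), (-18, -0.6, 2.1, 4.5), (-12, 1.0, 2.4, 4.0), (-6, 0.8, 2.3, 4.9), (0, 1.3, 3.0, 4.1), (6, -0.0, 2.2, 3.1), (12, 1.0, 2.4, 4.3), (18, 0.3, 1.8, 3.8), (24, 0.6, 2.5, 4.2), (30, 1.0, 2.2, 3.8), (36, 1.8, 6.6, 11.2)]
wrist 0.96 4892 [(0, np.float64(-25.6), np.float64(-0.1)), (6, np.float64(-25.5), np.float64(0.1)), (12, np.float64(-25.5), np.float64(0.1)), (18, np.float64(-25.5), np.float64(0.0)), (24, np.float64(-25.5), np.float64(0.0)), (30, np.float64(-25.5), np.float64(-0.0)), (36, np.float64(-25.5), np.float64(-0.1)), (42, np.float64(-25.5), np.float64(-0.1)), (48, np.float64(-25.5), np.float64(0.2)), (54, np.float64(-25.5), np.float64(0.1)), (60, np.float64(-30.4), np.float64(-0.0))] lat [-10.5  10.6]
scene 0.49 188 [(0, np.float64(-37.2), np.float64(1.5)), (6, np.float64(-37.3), np.float64(-1.1)), (12, np.float64(-36.6), np.float64(1.9)), (18, np.float64(-36.4), np.float64(-2.3)), (24, np.float64(-36.4), np.float64(0.7)), (30, np.float64(-36.8), np.float64(-1.0)), (36, np.float64(-36.6), np.float64(-0.7)), (42, np.float64(-36.9), np.float64(-0.4)), (48, np.float64(-37.2), np.float64(-0.4)), (54, np.float64(-36.6), np.float64(-1.3)), (60, np.float64(-33.2), np.float64(-0.4))] lat [-10.8  10. ]
```

The box stands free and upright on the bed: its face is 25.5 mm before the stop over the full height, laterally centred. I'll regrip it centred and lower, near the plunger's axis.

{"api": "move_arm", "payload": {"series": [[[0.4,0,0.4,0,0],[0.4,3,0.4,3,0.002],[0.4,7.7,0.4,8.5,0.002],[0.4,7.7,0.4,8.5,0.002],[0.37,7.7,0.4,8.5,0.002],[0.35,7.7,0.4,8.5,0.002],[0.345,7.7,0.4,8.5,0.002],[0.34,7.7,0.4,8.5,0.002],[0.2,7.7,0.4,8.5,0.002],[0,7.7,0.4,8.5,0.002]]]}}

```text
time_s: 24.35
eef_pos: [0.5413, -0.0735, 0.0304]
eef_rot: [0.0, 0.832, 0.555, 0.0]
wrist_force: [-0.4, 0.2, -1.2]
opening: 0.343
grasp_force: 59.1
```

```bash
python3 r.py; python3 v.py wrist
```

```text
t 24.35 before face 31.6 lat -0.9 z 30.4 yaw 67.48 F [-0.4  0.2 -1.2] tilt zaxis [ 0. -0. -1.]
t 24.35 left of wall -216.9 dy to stand -183.9 z 30.4 yaw 67.5 F [-0.4  0.2 -1.2] grip 59.1
wrist 0.73 [(-36, -70.2, -69.6, -69.5), (-30, -69.3, -69.3, -69.1), (-18, 4.9, 5.4, 5.7), (-12, 5.2, 5.5, 5.8), (-6, 5.1, 5.5, 5.8), (0, 5.2, 5.5, 5.9), (6, 5.2, 5.5, 6.0), (12, 5.1, 5.5, 5.9), (18, 5.1, 5.5, 5.9), (24, 5.2, 5.5, 6.0), (30, 5.1, 5.5, 5.9), (36, 5.1, 5.6, 6.0), (42, -4.2, 1.9, 5.6), (48, -2.7, 1.4, 4.9)]
```

{"api": "move_arm", "payload": {"series": [[[0,3,0.8,0,0],[0,7,0.8,0,0],[0,11,0.8,0,0],[0,14,0.8,0,0],[0,17,0.8,0,0],[0,19,0.8,0,0],[0,21,0.8,0,0],[0,23,0.8,0,0],[0,24,0.8,0,0],[0,24,0.8,0,0]]]}}

```text
time_s: 25.28
eef_pos: [0.5508, -0.0525, 0.0303]
eef_rot: [0.0, 0.831, 0.556, -0.001]
wrist_force: [-2.6, -6.5, 1.0]
opening: 0.341
grasp_force: 59.0
```

```bash
python3 r.py; python3 v.py wrist
```

```text
t 25.2833 before face 8.5 lat -0.1 z 30.3 yaw 67.52 F [-2.6 -6.5  1. ] tilt zaxis [-0.001 -0.002 -1.   ]
t 25.28 left of wall -194.0 dy to stand -184.5 z 30.3 yaw 67.5 F [-2.6 -6.5  1. ] grip 59.0
wrist 0.94 [(24, 5.3, 5.3, 5.8), (30, 5.0, 5.4, 5.8), (36, 5.1, 5.6, 6.1), (42, -4.6, 1.7, 5.7), (48, -1.9, 2.0, 5.0)]
```

{"api": "move_arm", "payload": {"series": [[[0,0.7,0,0,0],[0,1.4,0,0,0],[0,2.1,0,0,0],[0,2.8,0,0,0],[0,3.4,0,0,0],[0,4,0,0,0],[0,4.5,0,0,0],[0,4.8,0,0,0],[0,4.8,0,0,0],[0,4.8,0,0,0]]]}}

```text
time_s: 26.22
eef_pos: [0.552, -0.0498, 0.0303]
eef_rot: [0.001, 0.831, 0.556, -0.002]
wrist_force: [-6.9, -12.8, 2.3]
opening: 0.341
grasp_force: 59.2
```

```bash
python3 r.py; python3 v.py wrist; python3 u.py scene wrist; python3 -c "
from h import *
a=camera('scene')[0][150:260,190:310]; b=camera('wrist')[0]
cv2.imwrite('pics/s6.png',np.hstack([cv2.resize(a,(409,375),interpolation=2),cv2.resize(b[100:384,110:400],(383,375))]))"
```

```text
t 26.2167 before face 5.5 lat -0.1 z 30.3 yaw 67.5 F [ -6.9 -12.8   2.3] tilt zaxis [-0.003 -0.004 -1.   ]
t 26.22 left of wall -191.0 dy to stand -184.5 z 30.3 yaw 67.5 F [ -6.9 -12.8   2.3] grip 59.2
scene 0.56 181 [(0, np.float64(-11.2), np.float64(-1.5)), (6, np.float64(-10.8), np.float64(2.5)), (12, np.float64(-11.4), np.float64(-0.9)), (18, np.float64(-12.1), np.float64(-3.8)), (24, np.float64(-11.3), np.float64(2.7)), (30, np.float64(-11.5), np.float64(0.2)), (36, np.float64(-12.1), np.float64(-0.6)), (42, np.float64(-10.7), np.float64(0.7)), (48, np.float64(-11.3), np.float64(-1.9)), (54, np.float64(-11.5), np.float64(1.3)), (60, np.float64(-8.1), np.float64(-1.3))] lat [-10.8   9.9]
wrist 0.97 2713 [(42, np.float64(0.0), np.float64(-10.8)), (48, np.float64(0.1), np.float64(-10.6)), (54, np.float64(0.0), np.float64(-0.3)), (60, np.float64(-4.6), np.float64(0.0))] lat [-10.6  10.6]
```

View pics/s6.png

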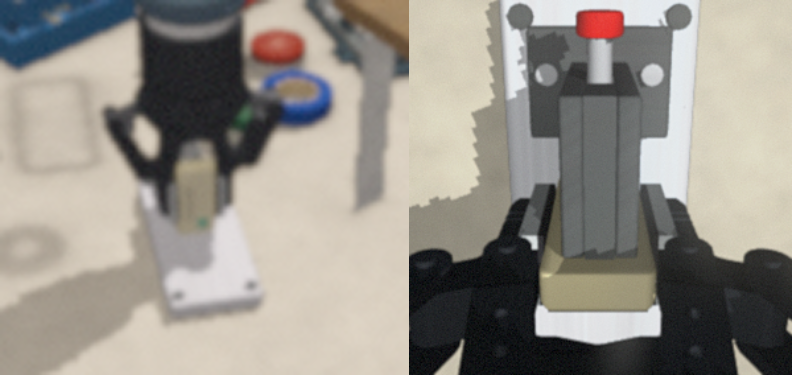

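The wrist view shows the box face on the column front at (598,255), with the red button fully out on its shaft at (600,45). The face measures 0.0 mm from the stop at 14.5 N. I'll add a little push for firmness and then hand in.

{"api": "move_arm", "payload": {"series": [[[0,0.3,0,0,0],[0,0.6,0,0,0],[0,0.9,0,0,0],[0,0.9,0,0,0],[0,0.9,0,0,0],[0,0.9,0,0,0],[0,0.9,0,0,0],[0,0.9,0,0,0],[0,0.9,0,0,0],[0,0.9,0,0,0]]]}}

```text
time_s: 27.45
eef_pos: [0.5519, -0.0497, 0.0303]
eef_rot: [0.001, 0.831, 0.556, -0.003]
wrist_force: [-9.0, -17.2, 2.5]
opening: 0.341
grasp_force: 59.3
```

```bash
python3 r.py; python3 u.py scene wrist | cut -c1-400; python3 -c "
from h import *
print(order.hand_in())"
```

```text
t 27.45 before face 5.5 lat -0.2 z 30.3 yaw 67.5 F [ -9.  -17.2   2.5] tilt zaxis [-0.003 -0.005 -1.   ]
scene 0.47 171 [(0, np.float64(-11.1), np.float64(-3.8)), (6, np.float64(-12.8), np.float64(-1.2)), (12, np.float64(-11.6), np.float64(1.4)), (18, np.float64(-11.4), np.float64(-0.9)), (24, np.float64(-11.4), np.float64(2.8)), (30, np.float64(-11.4), np.float64(-1.0)), (36, np.float64(-11.7), np.float64(-0.8)), (42, np.float64(-11.8), np.float64(2.1)), (48, np.float64(-11.5), np.float64(0.7)), (54
the job is handed in; nothing more can be done
None
```

I handed the job in at about 27.5 s: the box is upright on the bed, its broad face flat on the hard stop, and the arm is still pressing it there with about 19 N. While tilting the box earlier, I briefly pressed the plunger, by roughly 2 mm, before the box was standing on the bed.

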